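# Load the drilling jig from behind the bottle and can

## Robot

A 6-joint arm with a two-finger parallel gripper is mounted at the origin on a cart in front of the work surface, level with it; the furniture and walls round the work are solid. World frame = base frame: x ahead of the robot, y to its left, z up, the work surface at z = 0. Lengths are in m, angles in degrees, forces in N, time in s.
With the tool pointing down it reaches from about 0.3 to 0.75 m from the base axis. Payload 8.5 kg.
Tool frame: the origin (TCP) lies midway between the tips of the shut fingers; the grasp point (between the pads) lies 19 mm behind it (env.grip_depth is the distance from the TCP to the grasp point, in m); y points along the fingers, x is the direction in which the jaws open and shut, and the axes are right-handed (so a half turn about y gives the same grasp; the last joint's range is limited). The gripper opens to 85 mm and grips with 20 to 120 N. Pads are 22 mm wide; open, the fingers measure 114 mm over their backs; the gripper's body (76 mm by 85 mm) begins 54 mm behind the grasp point. The pads swing forward as they close: fully open they stand 13 mm farther back than shut.
Start: joints at [-76.335, 21.807, 74.336, -0, 83.858, -12.336], TCP at [0.241, -0.494, 0.231] pointing down, gripper open.
Joint ranges: [-178.18, 178.18], [-50.72, 133.34], [12.68, 142.11], [-81.47, 261.47], [9.98, 163.14], [-165.26, 165.26]. Speed limits (degrees/s): [136.94, 136.94, 180, 180, 180, 180].

## Interface

Orientations are given as a 3x3 rotation matrix whose columns are the frame's x, y, z axes.
In Python, from rig import env gives the robot as it stands.
- The arm moves only by the shell command python3 -m inch 'ROWS' [FORCE]. ROWS is JSON, a list that holds one entry, the list of rows, each a list of 7 numbers: the gripper command: -1 is shut, 1 is fully open, values between are in proportion, then the shift along the world's x, y, z in cm, then the turn, a rotation vector about the world's x, y, z in degrees. In form: [[[grip, dx, dy, dz, rx, ry, rz], ...]]. A call has 1 to 20 rows; each row is the pose to reach, as a shift and turn from the pose commanded when the call began; what a row does not reach only later rows make up. A row lasts 1/8 s, in which the tool goes at most 62.5 mm and 10.7 degrees, less where a joint would pass 70% of its speed; a pose out of reach is approached as far as the arm can. A call with a gripper value outside its range is refused whole. The fingers move at their own pace and stop on an object; FORCE is the grip in N (left out, the last holds). Time passes only in rows, so rows that repeat a pose let the fingers close. It gives the time, the measured TCP pose, the force and the opening at its end, in the units of the state.
- env.observe(): the state, without advancing time (a new reading comes with each control period).
- env.get_image(name): name is "side" or "top"; returns a dict with "frame" (384x512x3 uint8, red, green, blue), "mtx" (3x3 intrinsics, pixels), "distortion" ([k1, k2, p1, p2, k3] as OpenCV has them; the pictures are not rectified), "rvec" (rotation vector, rad) and "tvec" (3), from world to camera coordinates, as OpenCV has them. Camera axes: x right, y down, z forward; pixel columns grow to the right and rows downward; lengths in m; the calibration is good to about 2 mm. A picture is of the moment at which its call begins. There is no depth.
- env.close_job(): hands the job in, once; it reports no verdict.
The state is a dict: "time_s": time; "q": joint angles; "qvel": joint speeds; "joint_efforts": joint torques, N m; "position": TCP position; "tool_rot": TCP orientation; "ft_force": force on the tool from outside, world axes, zero at the start; "wrist_torque": the same for the moment, N m; "grip_width": finger opening in m.
Only numpy, scipy, OpenCV 4.12 (cv2) and the standard library are available. Lean on these libraries where they do the work, as an engineer would, in place of code of your own. Each camera call takes 0.05 s, during which the arm holds its last target.

## Task

First clear the glue bottle and the wax can out of the parts bay and stand both on the side tray. Then take the two beech blocks that lay behind them and lay each flat and square in the nest of the drilling jig that fits it. When both are loaded, stand the bottle and the can back in the bay, each upright on the spot where it stood at the start, without ever tipping either over.

Things in the scene. Friction and masses are not known exactly. Their poses are not given: they have to be found in the camera images.
- bay: Parts bay, a fixed wooden bay with a grey floor, 150 x 180 mm (x, y), origin under its centre; floor at z = 8 mm. Low walls (tops at z = 30 mm) left and right (inner faces at y = +-80 mm) and at the back (x = +67 mm), open to -x. Bottle and can stand at about x = -40, y = +-38 mm, either way round; the blocks lie close behind at about x = +16, y = +-38 mm, either way round, long side along y.
- tray: Side tray, fixed, dark steel, open, 130 x 190 x 14 mm (x, y, z), walls 4 mm; origin under its centre, inner floor at z = 4 mm. A loose bolt (46 mm long, 17 mm high) lies near its rear (+x) wall at about x = +45 mm, y = 0; the rest is empty. Tray and jig stand left and right of the bay, either way round.
- jig: Drilling jig, a fixed aluminium plate 110 x 190 x 12 mm (x, y, z) with two rectangular nests sunk 4 mm into its top (dark floors), a big and a small one, and small screw heads at its corners that rise 3 mm; origin under its centre. The nests' long sides lie along its y.
- big_nest (a point): Centre of the floor of the big nest, 54 x 86 mm (x, y) and 4 mm deep, axes as the jig's; its floor is 8 mm above the bench.
- small_nest (a point): Centre of the floor of the small nest, 38 x 56 mm (x, y) and 4 mm deep, axes as the jig's; its floor is 8 mm above the bench.
- glue_bottle: White glue bottle with a black cap, standing, a round body 46 mm in diameter that narrows above its shoulder at 65 mm, 105 mm tall in all, 0.2 kg; origin at the centre of its underside, z up. Grip it round the body, at a height of about 50 mm.
- wax_can: Plain bare-metal can, standing, 54 mm in diameter, 80 mm tall, 0.25 kg; origin at the centre of its underside, z up. Grip it round the body, at a height of about 50 mm.
- big_block: Beech block 38 x 70 x 16 mm (x, y, z), lying flat; origin at the centre of its underside, long side along its y. Grip it across its 38 mm width.
- small_block: Smaller beech block 22 x 40 x 20 mm (x, y, z), lying flat; origin at the centre of its underside, long side along its y. Grip it across its 22 mm width.

How it is judged:
By the outcome, as a careful person would: the job done as asked, in the order asked, and still so for the second after the job is handed in, with the robot touching nothing.
It also fails if it takes over 144 s, if anything falls off the work surface, if the arm or the gripper's body presses on something with over 40 N, if the wrist force passes 120 N, or if a joint passes its speed limit or range.

## Working session

There is one attempt and no reset: what is moved stays moved. The work goes in short steps, Python scripts to look and compute and a shell command to move; the robot and the scene stay as the last step left them, time stands still between calls to the robot, and variables do not carry over. Pictures are saved under pics/ and viewed, and the job is handed in when it is done.

```bash
ls; mkdir -p pics; python3 - <<'E'
from rig import env
import cv2
o=env.observe(); print(o)
for n in("top","side"):
    d=env.get_image(n); cv2.imwrite(f"pics/{n}0.png",cv2.resize(d["frame"][:,:,::-1],(768,576),interpolation=cv2.INTER_CUBIC))
    print(n,d["mtx"],d["distortion"],d["rvec"],d["tvec"])
E
```

```text
pics
{'time_s': 0.0, 'q': array([-7.63361958e+01,  2.18417414e+01,  7.43846065e+01, -5.93349609e-04,
        8.38577576e+01, -1.23349425e+01]), 'qvel': array([-0.07278213, -0.0484266 , -0.064034  ,  0.01444703, -0.01586794,
        0.06758843]), 'joint_efforts': array([ 2.74941758e-04, -4.48467386e+01, -2.31276530e+01, -1.27289868e-04,
        4.82484524e-03, -1.04376531e-05]), 'position': array([ 0.24102603, -0.49405281,  0.2307056 ]), 'tool_rot': array([[ 4.38352232e-01, -3.56762847e-04,  8.98803200e-01],
       [-8.98802124e-01,  1.42394087e-03,  4.38352272e-01],
       [-1.43623041e-03, -9.99998923e-01,  3.03528453e-04]]), 'ft_force': array([ 0.20401462,  0.17212857, -0.15406957]), 'wrist_torque': array([-0.01580024,  0.01395188,  0.02761339]), 'grip_width': 0.08538911056821633}
top [[464.92007476   0.         259.12820452]
 [  0.         464.92007476 192.18089578]
 [  0.           0.           1.        ]] [-0.06708176  0.          0.          0.          0.        ] [ 2.14982539 -2.1200917   0.13378163] [0.00393179 0.56169678 1.07374619]
side [[379.3248012    0.         255.58139017]
 [  0.         379.3248012  195.40664504]
 [  0.           0.           1.        ]] [-0.05110866  0.          0.          0.          0.        ] [ 0.03677967 -2.79618276  1.39640899] [0.5204073  0.05623403 1.0315594 ]
```

View pics/top0.png

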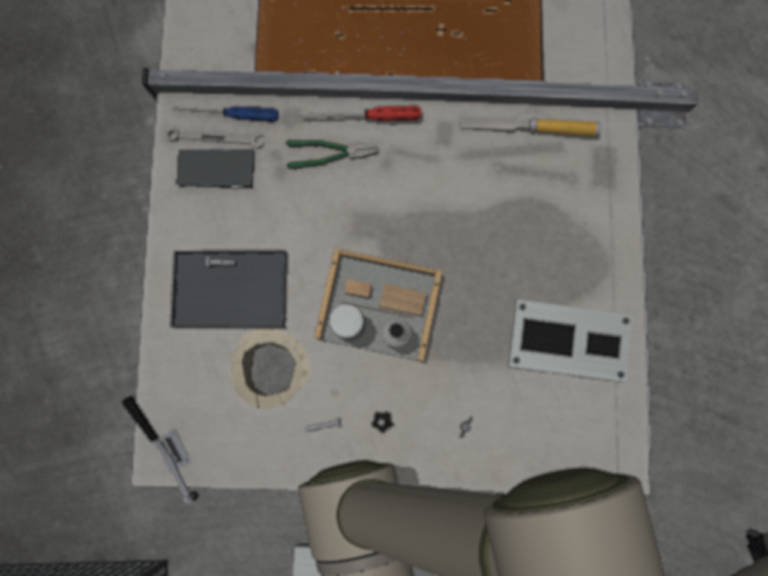

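View pics/side0.png

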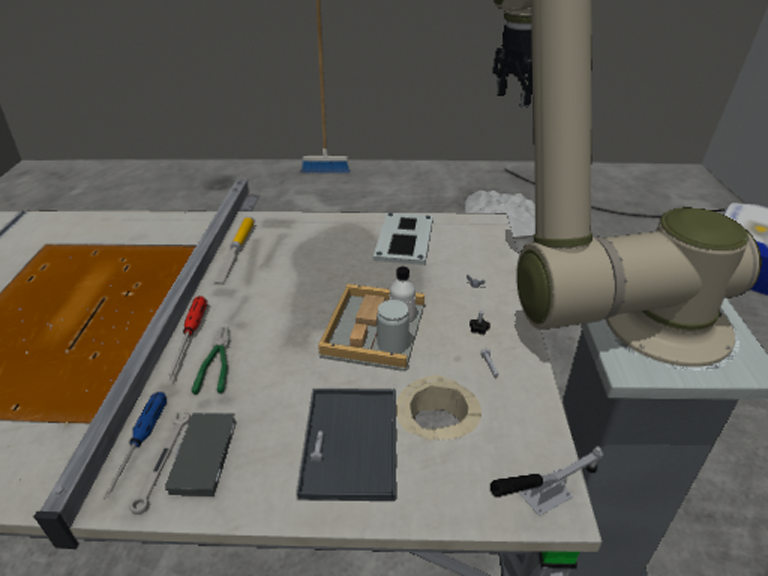

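```bash
cat > h.py <<'E'
import numpy as np, cv2
from rig import env
def cam(n):
    d=env.get_image(n); d["R"]=cv2.Rodrigues(np.array(d["rvec"]))[0]; d["t"]=np.array(d["tvec"]).ravel(); return d
def w(d,uv,z):
    p=cv2.undistortPoints(np.array(uv,float).reshape(-1,1,2),d["mtx"],np.array(d["distortion"]))[:,0]
    r=np.c_[p,np.ones(len(p))]@d["R"]; c=-d["R"].T@d["t"]
    return c+r*((z-c[2])/r[:,2])[:,None]
def proj(d,P):
    return cv2.projectPoints(np.array(P,float).reshape(-1,1,3),np.array(d["rvec"],float),np.array(d["tvec"],float),d["mtx"],np.array(d["distortion"]))[0][:,0]
def crop(d,x0,y0,x1,y1,s,name,polys=()):
    im=cv2.resize(np.ascontiguousarray(d["frame"][y0:y1,x0:x1,::-1]),None,fx=s,fy=s,interpolation=cv2.INTER_CUBIC)
    for P,c in polys:
        q=((proj(d,P)-[x0,y0]+.5)*s-.5); cv2.polylines(im,[np.round(q*8).astype(int).reshape(-1,1,2)],True,c,1,cv2.LINE_AA,3)
    for i in range((x0+9)//10*10,x1,10): cv2.putText(im,str(i),(int((i-x0)*s),8),0,.3,(0,255,255),1); cv2.line(im,(int((i-x0+.5)*s),10),(int((i-x0+.5)*s),14),(0,255,255),1)
    for i in range((y0+9)//10*10,y1,10): cv2.putText(im,str(i),(0,int((i-y0+.5)*s)+3),0,.3,(0,255,255),1)
    cv2.imwrite(f"pics/{name}.png",im)
E
python3 - <<'E'
from h import *
d=cam("top"); print("campos",-d["R"].T@d["t"])
crop(d,205,160,300,245,8,"bay1")
crop(d,335,195,425,258,8,"jig1")
crop(d,110,160,196,275,5,"tray1")
s=cam("side"); print("campos",-s["R"].T@s["t"])
crop(s,205,170,290,250,8,"sbay1")
E
```

```text
campos [ 0.39853354 -0.0136239   1.14430547]
campos [0.49546392 0.80517125 0.66657002]
```

View pics/bay1.png

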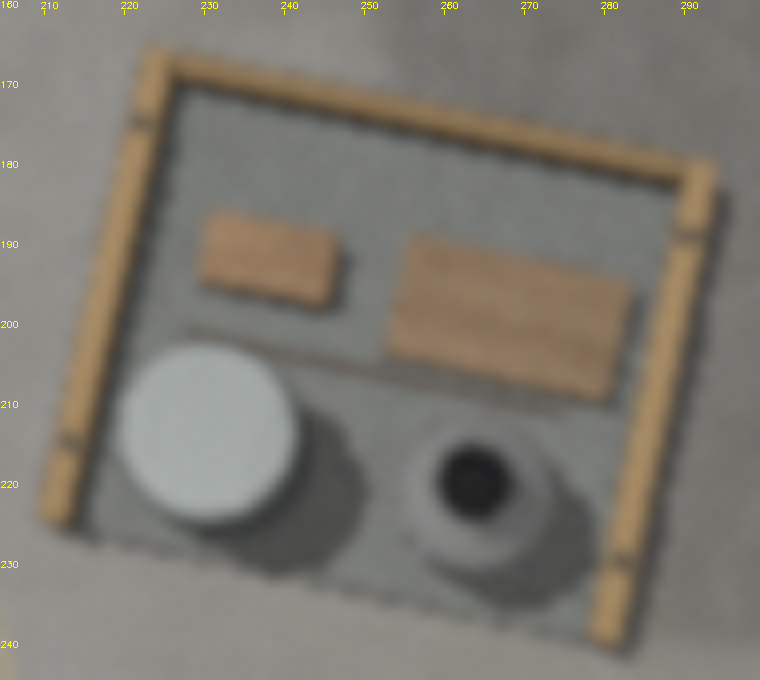

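View pics/jig1.png

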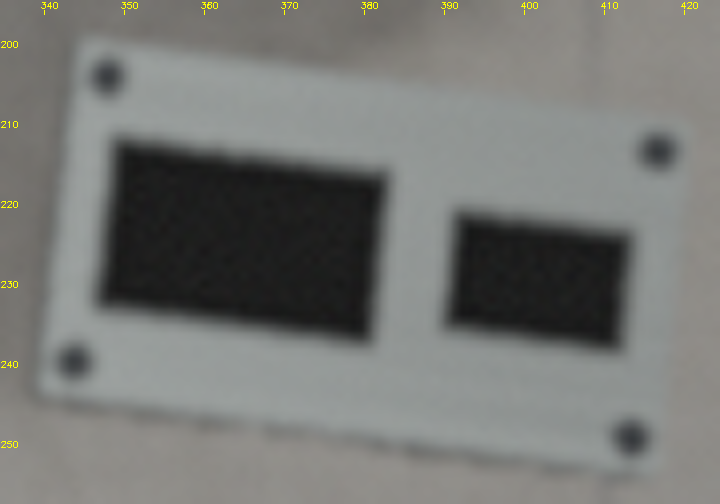

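View pics/tray1.png

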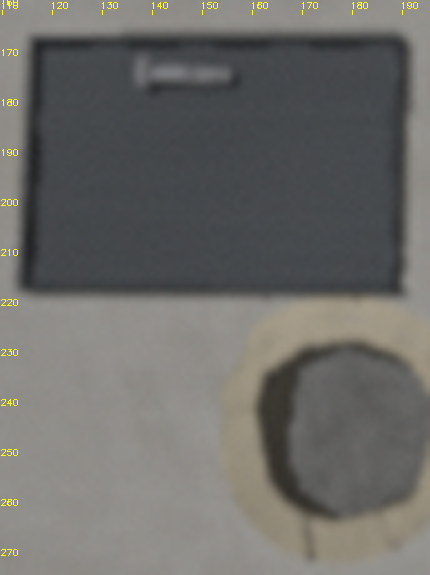

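View pics/sbay1.png

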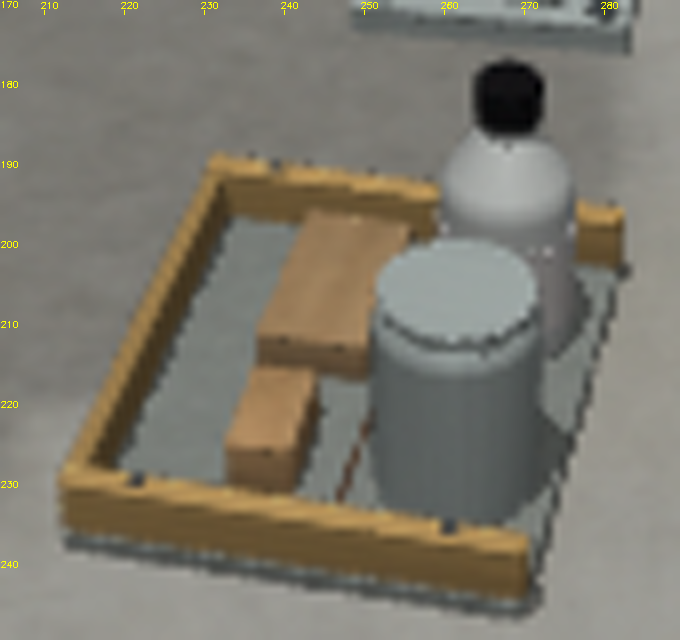

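```bash
cat > fit.py <<'E'
from h import *
def pk(l,x0,y0,s): return (np.array(l,float)+.5)/s-.5+[x0,y0]
def rig2(model,meas):
    m=np.array(model)[:,:2]; q=meas[:,:2]; mc=m.mean(0);qc=q.mean(0)
    U,S,V=np.linalg.svd((m-mc).T@(q-qc)); D=np.diag([1,np.linalg.det(V.T@U.T)]); R=V.T@D@U.T
    t=qc-R@mc; res=q-(m@R.T+t); return t,np.degrees(np.arctan2(R[1,0],R[0,0])),res*1000
E
python3 - <<'E'
from fit import *
np.set_printoptions(precision=4,suppress=True)
d=cam("top")
# order in image: up-left, up-right, low-right, low-left ; image right = -y, up = +x
def rect(lx,ly): return [[lx/2,ly/2],[lx/2,-ly/2],[-lx/2,-ly/2],[-lx/2,ly/2]]
def go(n,l,z,o,m):
    t,a,r=rig2(m,w(d,pk(l,*o),z)); print(n,t,"yaw",round(a,2),"res",r.round(1).tolist())
B=(205,160,8);J=(335,195,8);T=(110,160,5)
go("small",[(207,210),(340,236),(330,304),(199,282)],.028,B,rect(.022,.04))
go("big",[(412,232),(634,281),(608,401),(385,354)],.024,B,rect(.038,.07))
go("jig",[(82,36),(690,115),(665,476),(40,398)],.012,J,rect(.11,.19))
go("bign",[(113,137),(390,173),(372,342),(98,305)],.012,J,rect(.054,.086))
go("smalln",[(455,210),(632,235),(620,352),(445,325)],.012,J,rect(.038,.056))
print("screws",w(d,pk([(107,76),(657,151),(630,437),(73,361)],*J),.015))
go("tray",[(33,38),(406,37),(402,294),(22,291)],.014,T,rect(.13,.19))
print("baytop",w(d,pk([(152,45),(718,162),(625,650),(40,520)],*B),.03))
print("can",w(d,pk([(208,432)],*B),.088),"cap",w(d,pk([(475,483)],*B),.113),"bolt",w(d,pk([(137,72),(232,74)],*T),.012))
g=cv2.cvtColor(d["frame"],cv2.COLOR_RGB2GRAY).astype(float)
sub=g[205:235,250:280]; m=np.clip(90-sub,0,None)*(np.hypot(*(np.mgrid[0:30,0:30]-np.array([15,14])[:,None,None]))<9)
yy,xx=np.mgrid[205:235,250:280]; print("capcentroid",(m*xx).sum()/m.sum(),(m*yy).sum()/m.sum(), w(d,[[(m*xx).sum()/m.sum(),(m*yy).sum()/m.sum()]],.113))
E
```

```text
small [0.5639 0.063 ] yaw -8.85 res [[0.6, 1.1], [-0.8, -0.0], [0.1, -0.8], [0.1, -0.3]]
big [ 0.5473 -0.0103] yaw -11.55 res [[0.1, -0.4], [-0.1, 0.4], [0.3, 0.4], [-0.3, -0.4]]
jig [ 0.4852 -0.2852] yaw -6.57 res [[0.7, -1.0], [0.3, 1.1], [-0.4, -0.4], [-0.7, 0.2]]
bign [ 0.4897 -0.2466] yaw -6.78 res [[-1.2, -0.1], [-1.0, 0.7], [1.0, 0.8], [1.1, -1.4]]
smalln [ 0.4781 -0.3364] yaw -7.52 res [[-1.3, -0.4], [-1.0, 1.0], [1.0, 0.8], [1.3, -1.5]]
screws [[ 0.5388 -0.2051  0.015 ]
 [ 0.5178 -0.3732  0.015 ]
 [ 0.4309 -0.3624  0.015 ]
 [ 0.4519 -0.1939  0.015 ]]
tray [0.5618 0.2767] yaw 0.74 res [[-1.0, -0.2], [-1.1, 1.0], [0.6, -0.1], [1.6, -0.7]]
baytop [[ 0.629   0.1002  0.03  ]
 [ 0.5947 -0.073   0.03  ]
 [ 0.4467 -0.046   0.03  ]
 [ 0.483   0.1301  0.03  ]]
can [[0.5045 0.0752 0.088 ]] cap [[ 0.4888 -0.0016  0.113 ]] bolt [[0.6081 0.3189 0.012 ]
 [0.6076 0.2707 0.012 ]]
capcentroid 264.1144990665837 219.96453018046049 [[ 0.4887 -0.0019  0.113 ]]
```

```bash
cat > model.py <<'E'
from fit import *
def T(x,y,a,P):
    a=np.radians(a); P=np.array(P,float).copy(); R=np.array([[np.cos(a),-np.sin(a)],[np.sin(a),np.cos(a)]]); P[:,:2]=P[:,:2]@R.T+[x,y]; return P
def R3(lx,ly,z,cx=0,cy=0): return [[cx+sx*lx/2,cy+sy*ly/2,z] for sx,sy in((1,1),(1,-1),(-1,-1),(-1,1))]
def C3(r,z): return [[r*np.cos(t),r*np.sin(t),z] for t in np.linspace(0,2*np.pi,40)]
G=(0,255,0);M=(255,0,255);Y=(0,0,255)
E
python3 - <<'E'
from model import *
P=[]
P+=[(T(.5639,.063,-10,R3(.022,.04,z)),G) for z in(.028,.008)]
P+=[(T(.5473,-.0103,-11.5,R3(.038,.07,z)),G) for z in(.024,.008)]
P+=[(T(.5045,.0752,0,C3(.027,z)),M) for z in(.088,.008)]
P+=[(T(.4888,-.0018,0,C3(r,z)),M) for r,z in((.0095,.113),(.023,.073),(.023,.008))]
P+=[(T(.4852,-.2852,-7,R3(.11,.19,z)),Y) for z in(.012,0)]
P+=[(T(.4897,-.2466,-7,R3(.054,.086,.012)),G),(T(.4781,-.3364,-7,R3(.038,.056,.012)),G)]
d=cam("top");s=cam("side")
crop(d,205,160,300,245,8,"bay2",P);crop(d,335,195,425,258,8,"jig2",P)
crop(s,205,170,290,250,8,"sbay2",P);crop(s,240,138,295,180,12,"sjig2",P)
E
```

```text
(no output)
```

View pics/bay2.png

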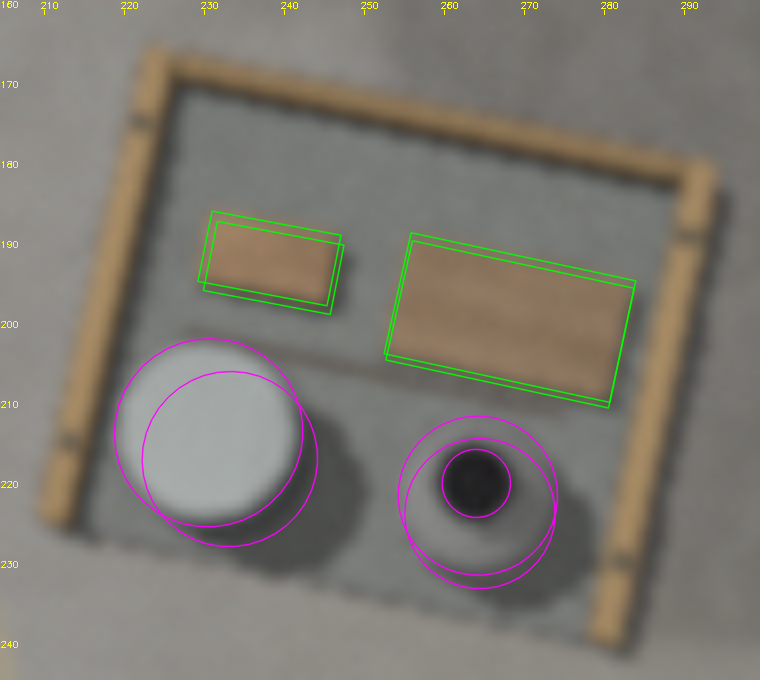

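View pics/jig2.png

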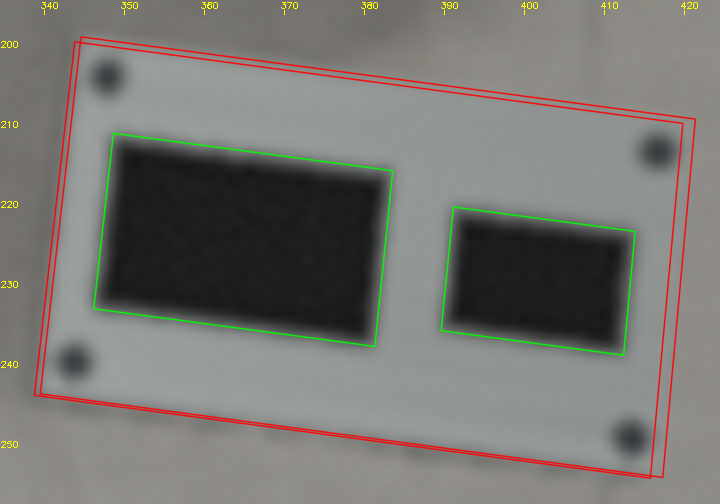

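View pics/sbay2.png

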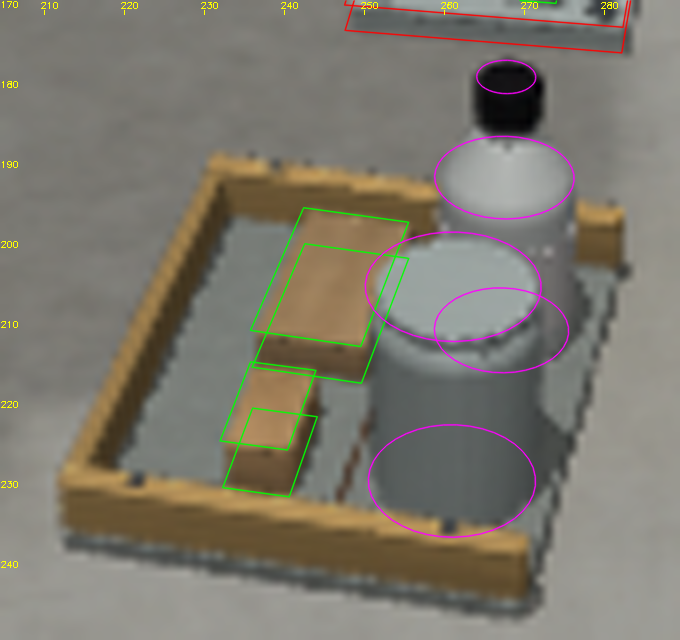

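View pics/sjig2.png

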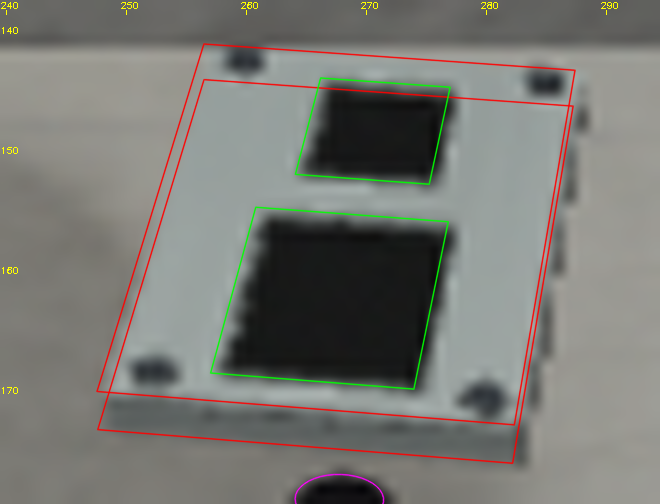

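```bash
python3 -c "
from rig import env;print(env.grip_depth)"; python3 -m inch '[[[1,3,6,0,0,0,7],[1,7,14,0,0,0,16],[1,11,22,0,0,0,25],[1,15,30,0,0,0,34],[1,19,38,0,0,0,42],[1,22,44,0,0,0,48],[1,24,48,0,0,0,52],[1,24.7,49.2,0,0,0,53],[1,24.7,49.2,0,0,0,53],[1,24.7,49.2,0,0,0,53],[1,24.7,49.2,0,0,0,53],[1,24.7,49.2,0,0,0,53]]]'
```

```text
0.0187
time_s: 1.85
position: [0.4878, -0.0034, 0.2314]
tool_rot: [[0.981, -0.0, 0.193], [-0.193, -0.0, 0.981], [-0.0, -1.0, -0.0]]
ft_force: [1.0, -0.1, 0.8]
grip_width: 0.0851
```

```bash
python3 -m inch '[[[1,0.05,0.14,-4,0,0,0],[1,0.05,0.14,-8,0,0,0],[1,0.05,0.14,-12,0,0,0],[1,0.05,0.14,-15,0,0,0],[1,0.05,0.14,-16.5,0,0,0],[1,0.05,0.14,-17.5,0,0,0],[1,0.05,0.14,-18.2,0,0,0],[1,0.05,0.14,-18.7,0,0,0],[1,0.05,0.14,-18.7,0,0,0],[1,0.05,0.14,-18.7,0,0,0]]]' && python3 - <<'E'
from h import *
s=cam("side");crop(s,195,100,305,250,5,"s3");d=cam("top");crop(d,205,160,300,245,8,"t3")
E
```

```text
time_s: 3.1
position: [0.4888, -0.0009, 0.0446]
tool_rot: [[0.982, 0.001, 0.191], [-0.191, -0.0, 0.982], [0.001, -1.0, -0.0]]
ft_force: [-0.8, -0.4, -0.3]
grip_width: 0.0852
```

View pics/s3.png

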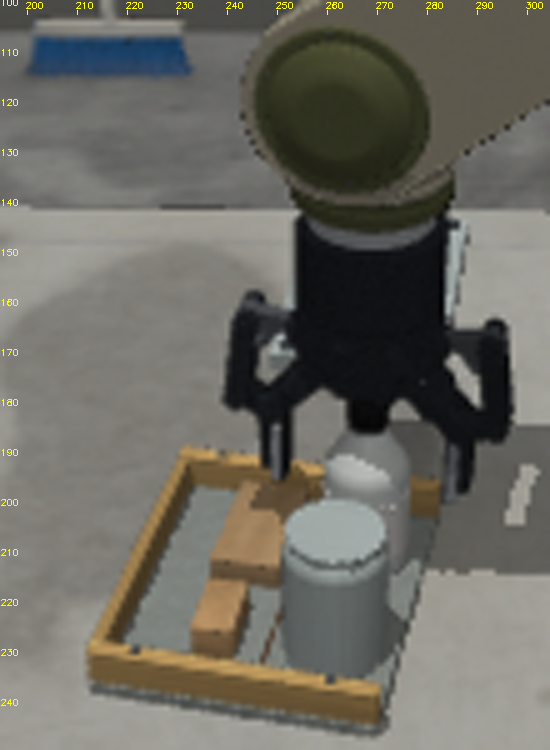

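The side view shows the open fingers at about (250,190) and (286,197) on either side of the bottle, with the cap (268,183) just below the gripper body and nothing touching. I'm closing now.

```bash
python3 -m inch '[[[-1,0,0,0,0,0,0],[-1,0,0,0,0,0,0],[-1,0,0,0,0,0,0],[-1,0,0,0,0,0,0],[-1,0,0,0,0,0,0],[-1,0,0,0,0,0,0],[-1,0,0,0,0,0,0],[-1,0,0,0,0,0,0]]]' 35; python3 - <<'E'
from h import *
o=env.observe();print(o["position"]); s=cam("side");crop(s,195,100,305,250,5,"s4")
E
```

```text
time_s: 4.2
position: [0.4885, -0.0009, 0.0446]
tool_rot: [[0.982, 0.0, 0.191], [-0.191, -0.0, 0.982], [0.0, -1.0, -0.0]]
ft_force: [-2.0, 0.5, 5.0]
grip_width: 0.0447
[ 0.48854643 -0.0009039   0.04462584]
```

View pics/s4.png

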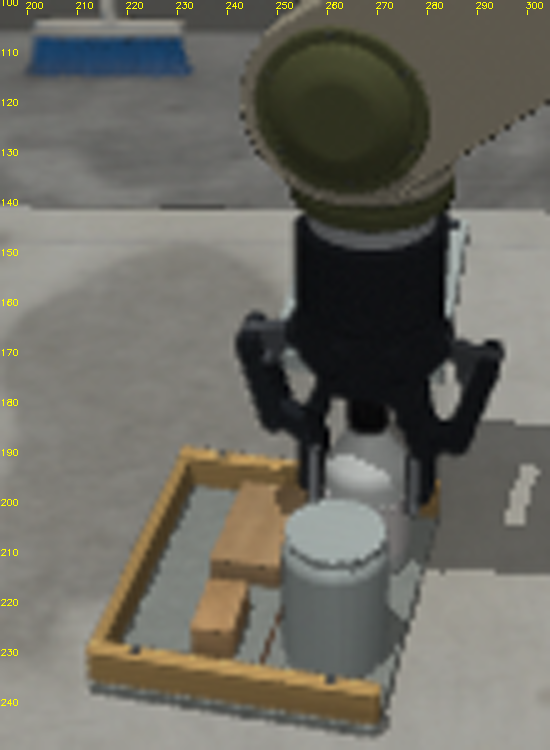

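The gripper closed on the bottle at 44.7 mm and it still stands upright. Next I lift it and carry it to the tray.

```bash
python3 -m inch '[[[-1,0,0,0.5,0,0,0],[-1,0,0,2,0,0,0],[-1,0,0,4.5,0,0,0],[-1,0,0,7.5,0,0,0],[-1,0,0,10.5,0,0,0],[-1,0,0,12.5,0,0,0],[-1,0.2,1,13,0,0,0],[-1,0.8,3,13,0,0,0],[-1,1.5,6,13,0,0,0],[-1,2.4,10,13,0,0,0],[-1,3.4,14,13,0,0,0],[-1,4.3,18,13,0,0,0],[-1,5.1,21,13,0,0,0],[-1,5.5,22.7,13,0,0,0],[-1,5.65,23.3,13,0,0,0],[-1,5.65,23.3,13,0,0,0],[-1,5.65,23.3,13,0,0,0]]]'
python3 - <<'E'
from h import *
o=env.observe();print(o["position"]); d=cam("top");crop(d,105,150,300,245,4,"t5");s=cam("side");crop(s,190,120,300,350,3,"s5")
E
```

```text
time_s: 6.38
position: [0.5451, 0.2312, 0.1743]
tool_rot: [[0.981, -0.0, 0.192], [-0.192, -0.0, 0.981], [-0.0, -1.0, -0.0]]
ft_force: [-0.5, 0.0, -1.9]
grip_width: 0.0446
[0.54507012 0.23123877 0.17434521]
```

View pics/t5.png

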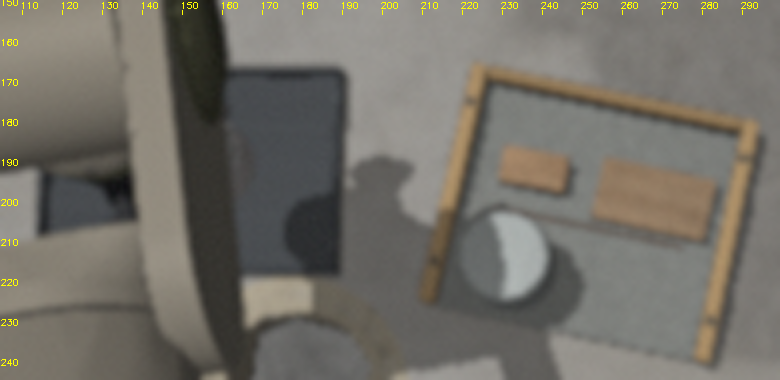

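View pics/s5.png

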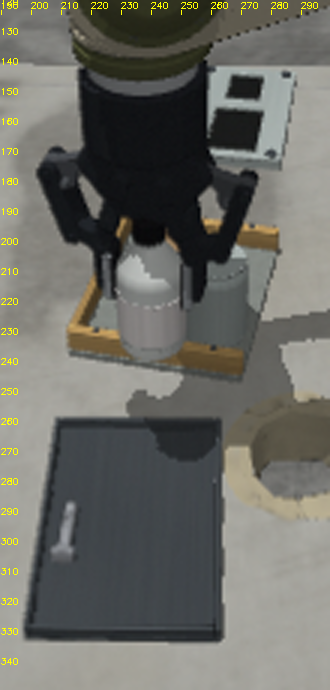

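The bottle hangs upright in the fingers, seen in the side view at about (240,235) in front of the bay. Next I lower it to the tray floor.

```bash
python3 -m inch '[[[-1,0,0,-2,0,0,0],[-1,0,0,-5,0,0,0],[-1,0,0,-8,0,0,0],[-1,0,0,-10.5,0,0,0],[-1,0,0,-12,0,0,0],[-1,0,0,-12.7,0,0,0],[-1,0,0,-13,0,0,0],[-1,0,0,-13.3,0,0,0],[-1,0,0,-13.3,0,0,0],[-1,0,0,-13.3,0,0,0]]]'
```

```text
time_s: 7.72
position: [0.5452, 0.2321, 0.0417]
tool_rot: [[0.982, 0.001, 0.191], [-0.191, 0.0, 0.982], [0.001, -1.0, 0.0]]
ft_force: [-0.2, -0.1, -1.9]
grip_width: 0.0447
```

```bash
python3 -m inch '[[[-1,0,0,-0.1,0,0,0],[-1,0,0,-0.1,0,0,0]]]'; python3 -m inch '[[[0.3,0,0,0,0,0,0],[0.6,0,0,0,0,0,0],[1,0,0,0,0,0,0],[1,0,0,0,0,0,0],[1,0,0,0,0,0,0],[1,0,0,1,0,0,0],[1,0,0,3.5,0,0,0],[1,0,0,7,0,0,0],[1,0,0,11,0,0,0],[1,0,0,15,0,0,0],[1,-1,-3,16,0,0,0],[1,-2.5,-8,16,0,0,0],[1,-3.5,-13,16,0,0,0],[1,-4.1,-15.5,16,0,0,0],[1,-4.1,-15.7,16,0,0,0],[1,-4.1,-15.7,16,0,0,0],[1,-4.1,-15.7,16,0,0,0]]]'
python3 - <<'E'
from h import *
o=env.observe();print(o["position"]); d=cam("top");crop(d,105,150,300,245,4,"t6");s=cam("side");crop(s,190,120,300,350,3,"s6")
E
```

```text
time_s: 7.98
position: [0.5452, 0.2321, 0.0407]
tool_rot: [[0.982, 0.001, 0.191], [-0.191, 0.0, 0.982], [0.001, -1.0, 0.0]]
ft_force: [-1.6, -0.3, 2.7]
grip_width: 0.0449
time_s: 10.1
position: [0.5043, 0.076, 0.2004]
tool_rot: [[0.982, 0.0, 0.19], [-0.19, 0.0, 0.982], [0.0, -1.0, 0.0]]
ft_force: [0.2, 1.0, 0.4]
grip_width: 0.0852
[0.50425484 0.07599384 0.20038611]
```

View pics/t6.png

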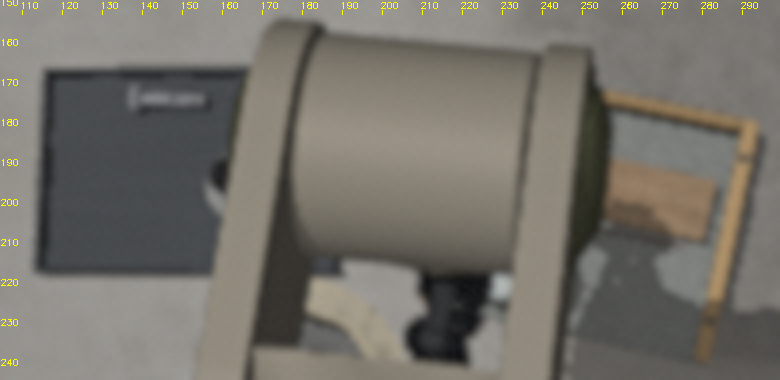

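View pics/s6.png

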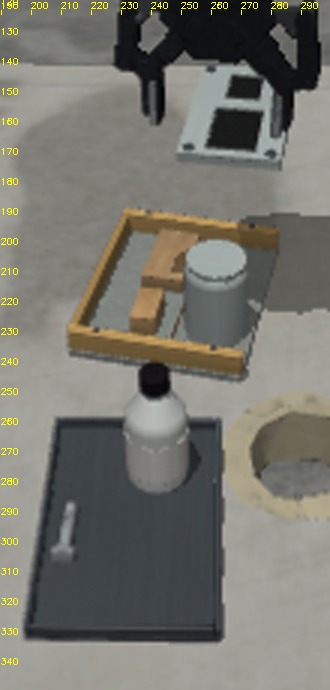

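The bottle stands upright on the tray at about (240,275) in the side view. Now the can.

```bash
python3 -m inch '[[[1,0,-0.1,-3,0,0,0],[1,0,-0.1,-7,0,0,0],[1,0,-0.1,-11,0,0,0],[1,0,-0.1,-14,0,0,0],[1,0,-0.1,-15.6,0,0,0],[1,0,-0.1,-16.3,0,0,0],[1,0,-0.1,-16.3,0,0,0],[1,0,-0.1,-16.3,0,0,0]]]'
python3 -m inch '[[[-1,0,0,0,0,0,0],[-1,0,0,0,0,0,0],[-1,0,0,0,0,0,0],[-1,0,0,0,0,0,0],[-1,0,0,0,0,0,0],[-1,0,0,0,0,0,0],[-1,0,0,0,0,0,0]]]' 40
python3 - <<'E'
from h import *
o=env.observe();print(o["position"]); s=cam("side");crop(s,190,100,300,260,4,"s7")
E
```

```text
time_s: 11.2
position: [0.5045, 0.0742, 0.038]
tool_rot: [[0.982, 0.001, 0.191], [-0.191, -0.0, 0.982], [0.001, -1.0, 0.0]]
ft_force: [-0.4, 0.2, 0.3]
grip_width: 0.0854
time_s: 12.08
position: [0.5041, 0.0741, 0.038]
tool_rot: [[0.982, 0.001, 0.191], [-0.191, -0.0, 0.982], [0.001, -1.0, 0.0]]
ft_force: [-1.9, 0.1, 6.2]
grip_width: 0.0532
[0.50410378 0.07410981 0.03797109]
```

View pics/s7.png

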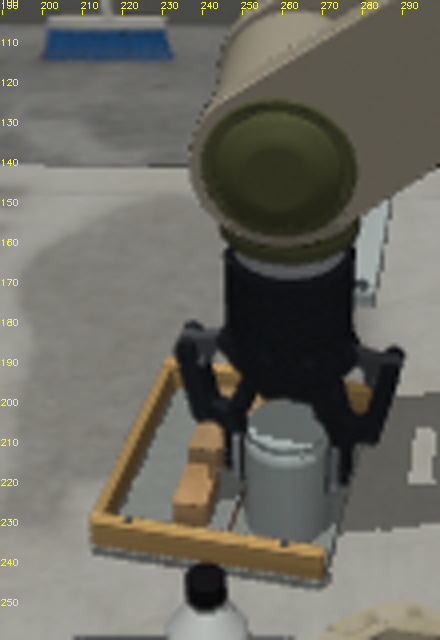

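The can is gripped at 53.2 mm and upright. I lift it high and carry it over the bottle to the tray's far half.

```bash
python3 -m inch '[[[-1,0,0,0.5,0,0,0],[-1,0,0,2,0,0,0],[-1,0,0,5,0,0,0],[-1,0,0,9,0,0,0],[-1,0,0,12.5,0,0,0],[-1,0,0,15,0,0,0],[-1,0.2,1,16,0,0,0],[-1,0.7,3.5,16,0,0,0],[-1,1.2,7,16,0,0,0],[-1,1.9,11,16,0,0,0],[-1,2.6,15,16,0,0,0],[-1,3.3,19,16,0,0,0],[-1,3.8,22,16,0,0,0],[-1,4.1,24,16,0,0,0],[-1,4.1,24.4,16,0,0,0],[-1,4.1,24.4,16,0,0,0],[-1,4.1,24.4,16,0,0,0]]]'
python3 -m inch '[[[-1,0,0,-2,0,0,0],[-1,0,0,-6,0,0,0],[-1,0,0,-10,0,0,0],[-1,0,0,-13.5,0,0,0],[-1,0,0,-15.2,0,0,0],[-1,0,0,-15.9,0,0,0],[-1,0,0,-16.2,0,0,0],[-1,0,0,-16.4,0,0,0],[-1,0,0,-16.4,0,0,0],[-1,0,0,-16.4,0,0,0]]]'
```

```text
time_s: 14.25
position: [0.5451, 0.3174, 0.1972]
tool_rot: [[0.981, -0.0, 0.192], [-0.192, -0.0, 0.981], [-0.0, -1.0, -0.0]]
ft_force: [-0.6, -0.0, -3.1]
grip_width: 0.0531
time_s: 15.5
position: [0.5455, 0.3183, 0.034]
tool_rot: [[0.982, 0.001, 0.191], [-0.191, 0.0, 0.982], [0.001, -1.0, 0.001]]
ft_force: [-1.2, 0.4, -0.1]
grip_width: 0.0528
```

```bash
python3 -m inch '[[[0.4,0,0,0,0,0,0],[0.7,0,0,0,0,0,0],[1,0,0,0,0,0,0],[1,0,0,0,0,0,0],[1,0,0,0,0,0,0],[1,0,0,1,0,0,0],[1,0,0,4,0,0,0],[1,0,0,8,0,0,0],[1,0,0,12,0,0,0],[1,0,0,15,0,0,0],[1,0,-2,16,0,0,0],[1,0,-7,16,0,0,0],[1,0,-13,16,0,0,0],[0.4,0,-19,16,0,0,0],[0.4,0,-25,16,0,0,0],[0.4,0.15,-30,14,0,0,0],[0.4,0.15,-32.9,12,0,0,0],[0.4,0.15,-32.9,12,0,0,0],[0.4,0.15,-32.9,12,0,0,0],[0.4,0.15,-32.9,12,0,0,0]]]'
python3 - <<'E'
from h import *
o=env.observe();print(o["position"],o["grip_width"]); d=cam("top");crop(d,105,150,300,245,4,"t8");s=cam("side");crop(s,190,120,300,350,3,"s8")
E
```

```text
time_s: 18.0
position: [0.5466, -0.0101, 0.1539]
tool_rot: [[0.982, 0.001, 0.19], [-0.19, -0.0, 0.982], [0.001, -1.0, 0.0]]
ft_force: [-0.1, 0.2, 0.4]
grip_width: 0.0599
[ 0.54664472 -0.0100859   0.15390287] 0.059866234344118474
```

View pics/t8.png

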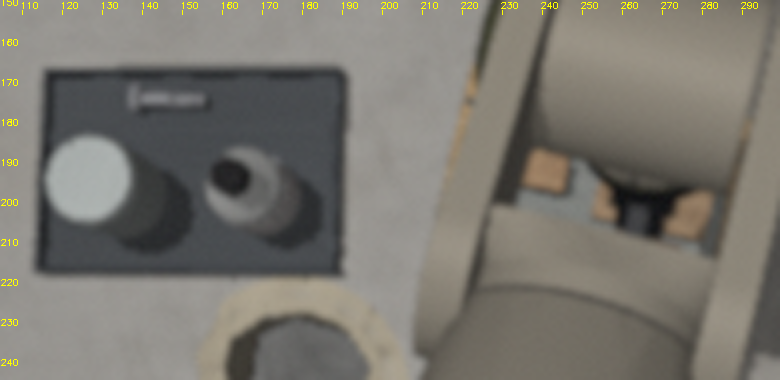

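View pics/s8.png

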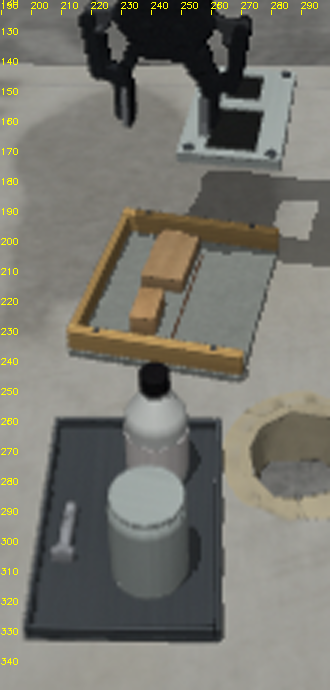

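The top view shows the can (about (127,195)) and the bottle (about (165,197)) standing on the tray, clear of the bolt. The blocks haven't moved. Next I grip the big block.

```bash
python3 -m inch '[[[0.4,0.03,-0.05,-4,0,0,-0.4],[0.4,0.03,-0.05,-8,0,0,-0.4],[0.4,0.03,-0.05,-11,0,0,-0.4],[0.4,0.03,-0.05,-13,0,0,-0.4],[0.4,0.03,-0.05,-13.8,0,0,-0.4],[0.4,0.03,-0.05,-14.1,0,0,-0.4],[0.4,0.03,-0.05,-14.1,0,0,-0.4],[0.4,0.03,-0.05,-14.1,0,0,-0.4]]]'
python3 - <<'E'
from h import *
s=cam("side");crop(s,190,120,300,250,5,"s9")
E
```

```text
time_s: 19.1
position: [0.5473, -0.0115, 0.013]
tool_rot: [[0.98, 0.001, 0.198], [-0.198, -0.0, 0.98], [0.001, -1.0, -0.0]]
ft_force: [0.1, -0.8, -0.0]
grip_width: 0.0598
```

View pics/s9.png

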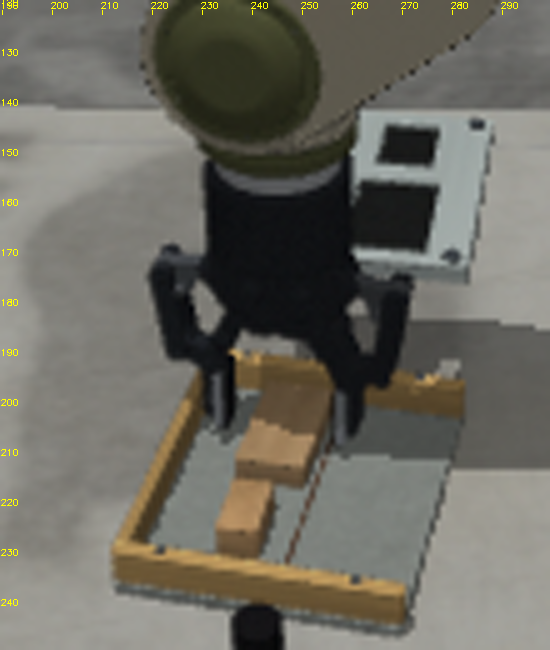

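The fingers straddle the big block, with tips at about (233,205) and (258,207). I'm closing and lifting a little.

```bash
python3 -m inch '[[[-1,0,0,0,0,0,0],[-1,0,0,0,0,0,0],[-1,0,0,0,0,0,0],[-1,0,0,0,0,0,0],[-1,0,0,0,0,0,0],[-1,0,0,0,0,0,0]]]' 45; python3 -m inch '[[[-1,0,0,0.5,0,0,0],[-1,0,0,2,0,0,0],[-1,0,0,5,0,0,0],[-1,0,0,8,0,0,0],[-1,0,0,8,0,0,0],[-1,0,0,8,0,0,0]]]'
python3 - <<'E'
from h import *
s=cam("side");crop(s,190,120,300,250,5,"s10");d=cam("top");crop(d,205,140,300,245,6,"t10")
E
```

```text
time_s: 19.9
position: [0.5471, -0.0115, 0.0129]
tool_rot: [[0.98, 0.001, 0.198], [-0.198, -0.0, 0.98], [0.001, -1.0, -0.0]]
ft_force: [-1.4, -0.5, 5.5]
grip_width: 0.037
time_s: 20.65
position: [0.5465, -0.0113, 0.092]
tool_rot: [[0.98, -0.001, 0.198], [-0.198, 0.0, 0.98], [-0.001, -1.0, 0.0]]
ft_force: [0.7, -0.5, -0.4]
grip_width: 0.0366
```

View pics/s10.png

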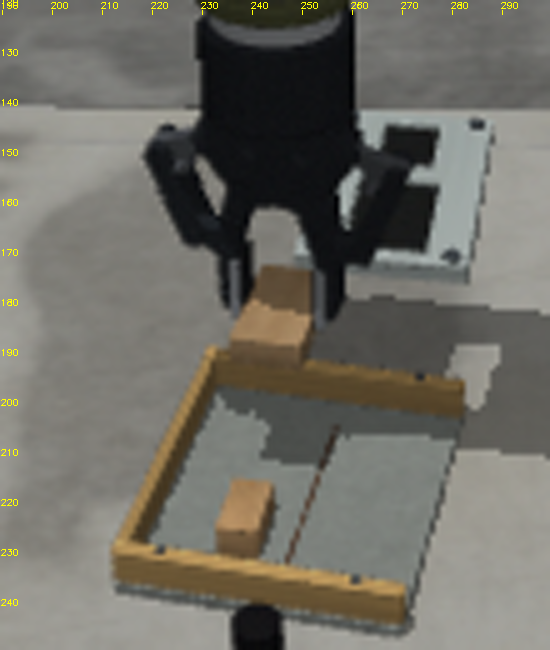

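View pics/t10.png

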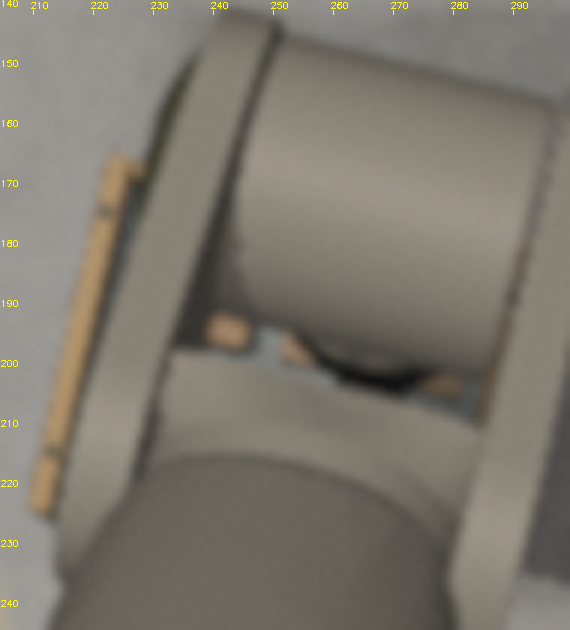

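The big block is held level, its near face visible at about (243,185). I take it to the big nest.

```bash
python3 -m inch '[[[-1,-0.2,-1,0,0,0,0.3],[-1,-0.8,-4,0,0,0,1],[-1,-1.7,-8,0,0,0,2],[-1,-2.7,-12,0,0,0,3],[-1,-3.8,-16,0,0,0,4],[-1,-4.7,-20,0,0,0,4.4],[-1,-5.4,-22.5,0,0,0,4.4],[-1,-5.75,-23.6,0,0,0,4.4],[-1,-5.75,-23.6,0,0,0,4.4],[-1,-5.75,-23.6,-3,0,0,4.4],[-1,-5.75,-23.6,-5,0,0,4.4],[-1,-5.75,-23.6,-5.5,0,0,4.4],[-1,-5.75,-23.6,-5.5,0,0,4.4],[-1,-5.75,-23.6,-5.5,0,0,4.4]]]'
python3 - <<'E'
from h import *
print(env.observe()["position"])
s=cam("side");crop(s,225,90,305,180,7,"s11");d=cam("top");crop(d,325,180,430,260,7,"t11")
E
```

```text
time_s: 22.5
position: [0.4899, -0.2474, 0.0382]
tool_rot: [[0.993, 0.001, 0.121], [-0.121, -0.001, 0.993], [0.001, -1.0, -0.001]]
ft_force: [0.1, -0.3, -0.1]
grip_width: 0.0367
[ 0.48986888 -0.24742214  0.03815568]
```

View pics/s11.png

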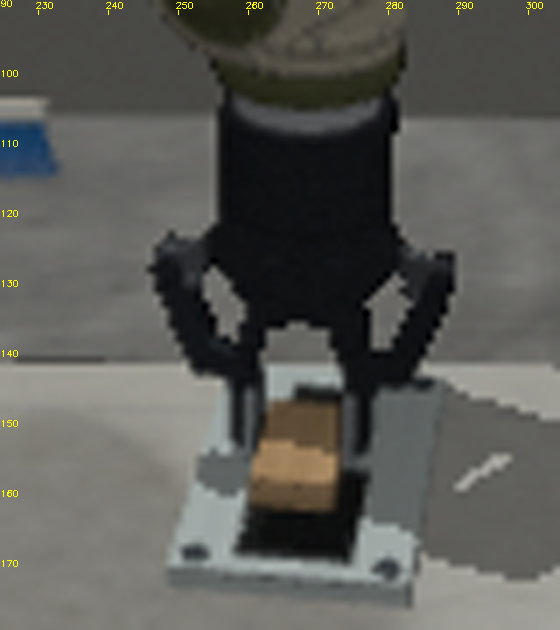

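View pics/t11.png

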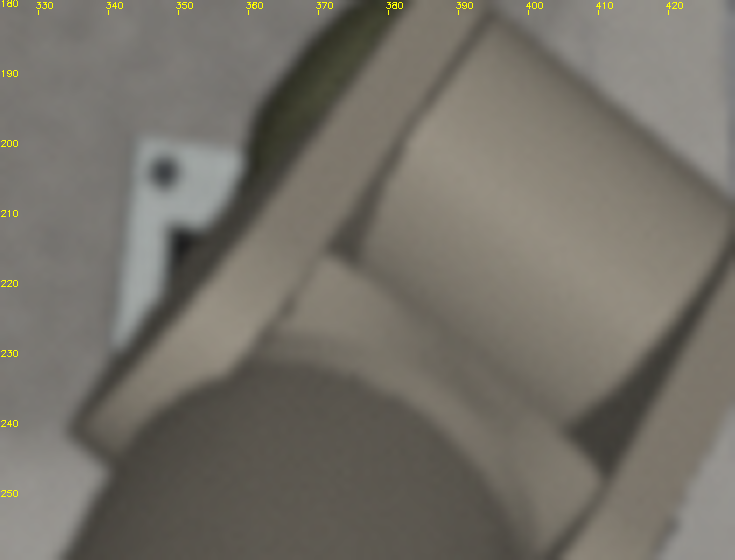

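The block hangs level over the big nest, centred in x, with its near edge at about (266,161). I lower it.

```bash
python3 -m inch '[[[-1,-0.05,0,-0.8,0,0,0],[-1,-0.05,0,-1.6,0,0,0],[-1,-0.05,0,-2.1,0,0,0],[-1,-0.05,0,-2.3,0,0,0],[-1,-0.05,0,-2.45,0,0,0],[-1,-0.05,0,-2.45,0,0,0]]]'; python3 -m inch '[[[-1,0,0,-0.08,0,0,0],[-1,0,0,-0.08,0,0,0]]]'
```

```text
time_s: 23.35
position: [0.489, -0.2475, 0.013]
tool_rot: [[0.993, 0.0, 0.122], [-0.122, -0.0, 0.993], [0.0, -1.0, -0.0]]
ft_force: [0.2, 0.3, -0.5]
grip_width: 0.0368
time_s: 23.6
position: [0.4891, -0.2475, 0.0129]
tool_rot: [[0.993, 0.001, 0.122], [-0.122, -0.001, 0.993], [0.001, -1.0, -0.001]]
ft_force: [-3.0, 2.1, 7.7]
grip_width: 0.0364
```

```bash
python3 -m inch '[[[0,0,0,0,0,0,0],[0.4,0,0,0,0,0,0],[0.4,0,0,0,0,0,0],[0.4,0,0,0,0,0,0],[0.4,0,0,1,0,0,0],[0.4,0,0,4,0,0,0],[0.4,0,0,8,0,0,0],[0.4,0,0,12,0,0,0],[0.4,0.2,1,14,0,0,0],[0.4,1,4,14,0,0,-0.5],[0.4,2.2,9,14,0,0,-1],[0.4,3.5,14.5,14,0,0,-2],[0.4,4.8,20,14,0,0,-3],[0.2,6.1,25.5,14,0,0,-3],[0.1,7.1,29.5,14,0,0,-3],[0.1,7.45,31.05,13,0,0,-3],[0.1,7.45,31.05,12,0,0,-3],[0.1,7.45,31.05,12,0,0,-3],[0.1,7.45,31.05,12,0,0,-3]]]'
python3 - <<'E'
from model import *
print(env.observe()["position"])
P=[(T(.4897,-.2466,-7,R3(.054,.086,.012)),G)]+[(T(.489,-.2466,-7,R3(.038,.070,z)),M) for z in (.024,.008)]
d=cam("top");crop(d,335,195,425,258,8,"t12",P);s=cam("side");crop(s,200,135,300,250,6,"s12",P)
E
```

```text
time_s: 25.98
position: [0.5634, 0.0618, 0.1321]
tool_rot: [[0.985, -0.0, 0.175], [-0.175, -0.0, 0.985], [-0.0, -1.0, -0.0]]
ft_force: [0.2, 0.4, 0.3]
grip_width: 0.0468
[0.56341677 0.06181486 0.13213195]
```

View pics/t12.png

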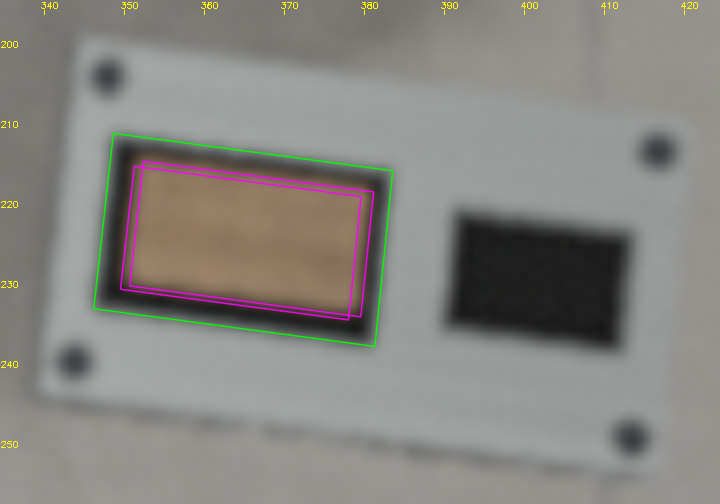

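View pics/s12.png

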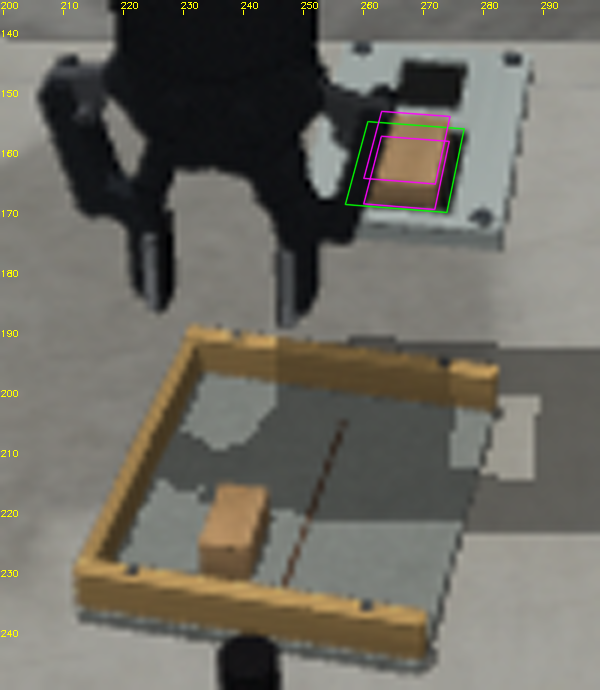

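The big block lies flat and square in the big nest, with dark margin on all sides in the top view around (365,225). Now the small block.

```bash
python3 -m inch '[[[0.1,0,0.1,-4,0,0,0],[0.1,0,0.1,-8,0,0,0],[0.1,0,0.1,-10.5,0,0,0],[0.1,0,0.1,-11.5,0,0,0],[0.1,0,0.1,-11.8,0,0,0],[0.1,0,0.1,-11.8,0,0,0]]]'; python3 -m inch '[[[-1,0,0,0,0,0,0],[-1,0,0,0,0,0,0],[-1,0,0,0,0,0,0],[-1,0,0,0,0,0,0],[-1,0,0,0,0,0,0],[-1,0,0,0,0,0,0]]]' 45;  python3 -m inch '[[[-1,0,0,0.5,0,0,0],[-1,0,0,2,0,0,0],[-1,0,0,5,0,0,0],[-1,0,0,8,0,0,0],[-1,0,0,8,0,0,0],[-1,0,0,8,0,0,0]]]'
python3 - <<'E'
from h import *
print(env.observe()["position"])
s=cam("side");crop(s,190,120,300,250,5,"s13")
E
```

```text
time_s: 26.82
position: [0.5639, 0.064, 0.0149]
tool_rot: [[0.985, 0.002, 0.174], [-0.174, -0.0, 0.985], [0.002, -1.0, 0.0]]
ft_force: [-0.5, 0.7, 0.5]
grip_width: 0.047
time_s: 27.58
position: [0.5639, 0.0641, 0.015]
tool_rot: [[0.985, 0.002, 0.174], [-0.174, -0.0, 0.985], [0.002, -1.0, 0.0]]
ft_force: [0.6, -0.7, 6.3]
grip_width: 0.0208
time_s: 28.32
position: [0.563, 0.0641, 0.0938]
tool_rot: [[0.985, -0.001, 0.174], [-0.174, 0.0, 0.985], [-0.001, -1.0, -0.0]]
ft_force: [-0.0, -0.6, -0.6]
grip_width: 0.0209
[0.56301763 0.06413442 0.09380841]
```

View pics/s13.png

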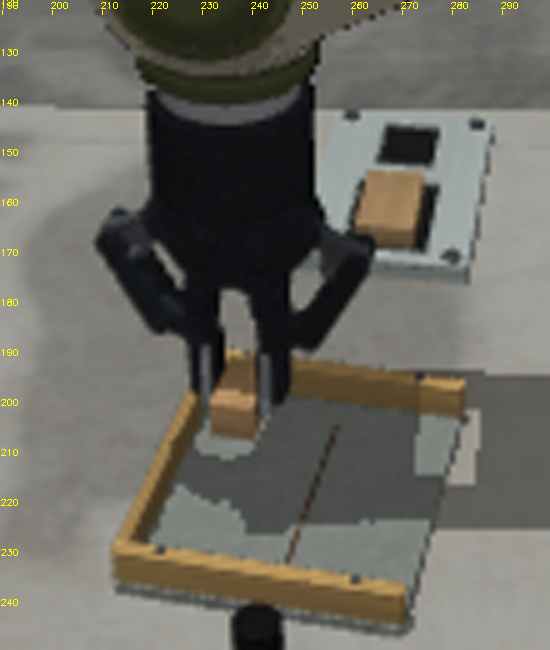

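The small block is held level at 20.9 mm. I carry it to the small nest.

```bash
python3 -m inch '[[[-1,-0.2,-1,0,0,0,0],[-1,-0.9,-4,0,0,0,0.5],[-1,-1.9,-9,0,0,0,1],[-1,-3,-14,0,0,0,2],[-1,-4,-19,0,0,0,3],[-1,-5.1,-24,0,0,0,3],[-1,-6.2,-29,0,0,0,3],[-1,-7.2,-34,0,0,0,3],[-1,-8,-37.5,0,0,0,3],[-1,-8.5,-39.6,0,0,0,3],[-1,-8.5,-39.95,0,0,0,3],[-1,-8.5,-39.95,0,0,0,3],[-1,-8.5,-39.95,-3,0,0,3],[-1,-8.5,-39.95,-5,0,0,3],[-1,-8.5,-39.95,-5.5,0,0,3],[-1,-8.5,-39.95,-5.5,0,0,3],[-1,-8.5,-39.95,-5.5,0,0,3]]]'
python3 - <<'E'
from h import *
print(env.observe()["position"])
s=cam("side");crop(s,225,90,305,180,7,"s14")
E
```

```text
time_s: 30.5
position: [0.4788, -0.3355, 0.04]
tool_rot: [[0.993, 0.001, 0.121], [-0.121, -0.001, 0.993], [0.001, -1.0, -0.001]]
ft_force: [-0.4, 0.1, -0.6]
grip_width: 0.0207
[ 0.47884959 -0.3354524   0.0399502 ]
```

View pics/s14.png

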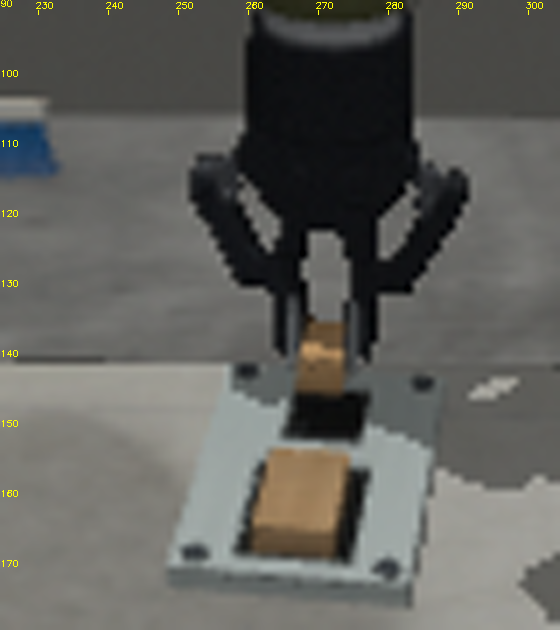

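```bash
python3 -m inch '[[[-1,-0.1,0,-0.8,0,0,0],[-1,-0.1,0,-1.6,0,0,0],[-1,-0.1,0,-2.1,0,0,0],[-1,-0.1,0,-2.3,0,0,0],[-1,-0.1,0,-2.4,0,0,0],[-1,-0.1,0,-2.4,0,0,0]]]'; python3 -m inch '[[[-1,0,0,-0.1,0,0,0],[-1,0,0,-0.1,0,0,0]]]'
```

```text
time_s: 31.3
position: [0.4775, -0.3355, 0.0151]
tool_rot: [[0.993, 0.0, 0.122], [-0.122, -0.0, 0.993], [0.0, -1.0, -0.0]]
ft_force: [1.9, 0.1, -0.5]
grip_width: 0.0209
time_s: 31.55
position: [0.4776, -0.3355, 0.015]
tool_rot: [[0.993, 0.001, 0.122], [-0.122, -0.001, 0.993], [0.001, -1.0, -0.001]]
ft_force: [-1.8, 0.9, 7.2]
grip_width: 0.0208
```

```bash
python3 -m inch '[[[-0.3,0,0,0,0,0,0],[0,0,0,0,0,0,0],[0,0,0,0,0,0,0],[0,0,0,1,0,0,0],[0,0,0,4,0,0,0],[0.3,0,0,8,0,0,0],[0.6,0,0,13,0,0,0],[1,0.3,3,17,0,0,0],[1,0.9,9,19,0,0,-1],[1,1.5,15,19,0,0,-2],[1,2.1,21,19,0,0,-3],[1,2.8,27,19,0,0,-4],[1,3.4,33,19,0,0,-4],[1,4,39,19,0,0,-4],[1,4.6,45,19,0,0,-4],[1,5.3,51,19,0,0,-4],[1,5.9,57,19,0,0,-4],[1,6.5,62,19,0,0,-4],[1,6.8,65.4,19,0,0,-4],[1,6.8,65.4,19,0,0,-4]]]'
python3 -m inch '[[[1,0,0,0,0,0,0],[1,0,0,0,0,0,0]]]'
python3 - <<'E'
from model import *
print(env.observe()["position"])
P=[(T(.4897,-.2466,-7,R3(.054,.086,.012)),G),(T(.4781,-.3364,-7,R3(.038,.056,.012)),G)]+[(T(.4776,-.3365,-7,R3(.022,.040,z)),M) for z in (.028,.008)]
d=cam("top");crop(d,335,195,425,258,8,"t15",P);s=cam("side");crop(s,235,130,300,180,10,"s15");crop(s,185,100,285,350,3,"s15b")
E
```

```text
time_s: 34.05
position: [0.5449, 0.3205, 0.2041]
tool_rot: [[0.982, 0.0, 0.188], [-0.188, 0.0, 0.982], [0.0, -1.0, 0.0]]
ft_force: [0.3, -0.8, -0.5]
grip_width: 0.0856
time_s: 34.3
position: [0.5456, 0.3174, 0.2044]
tool_rot: [[0.981, 0.0, 0.192], [-0.192, -0.0, 0.981], [0.0, -1.0, -0.0]]
ft_force: [-0.5, -1.4, 0.4]
grip_width: 0.0856
[0.54556072 0.3174408  0.20442447]
```

View pics/t15.png

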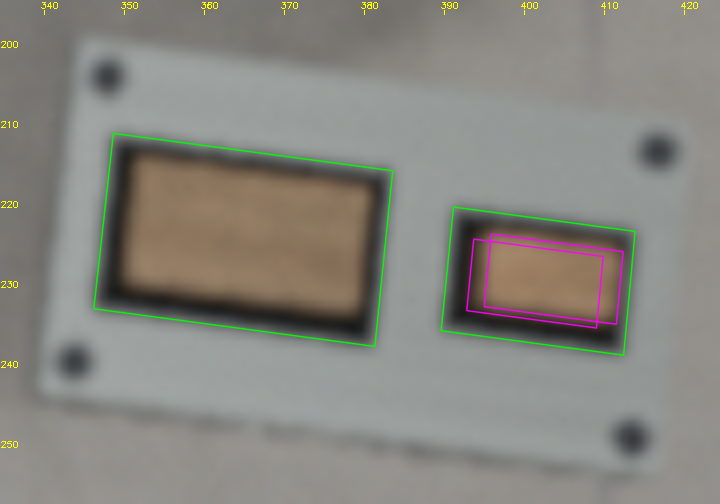

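View pics/s15.png

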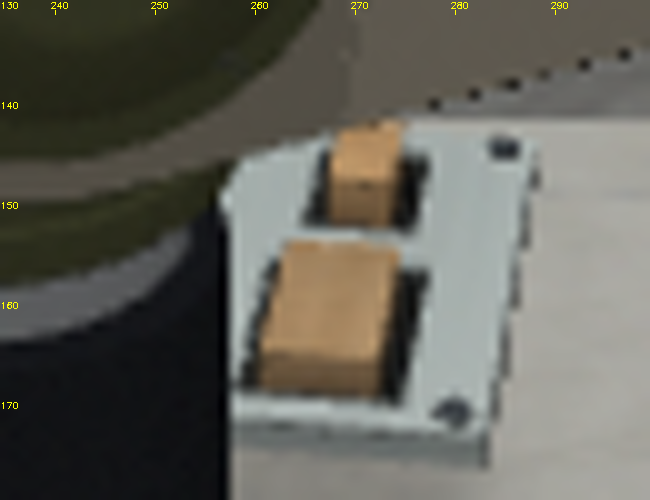

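View pics/s15b.png

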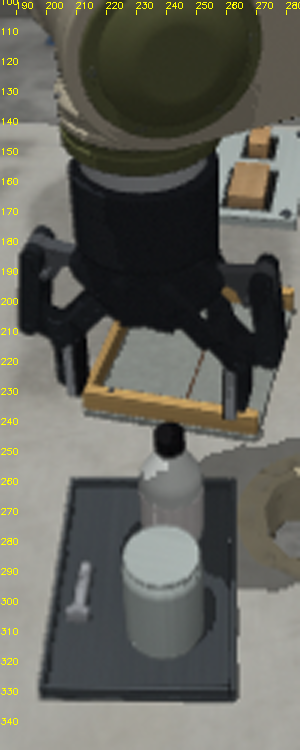

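Both blocks sit flat and square in their nests: big around (365,225), small around (402,230) in the top view. Next I bring the can back, with the same grasp pose as at its release.

```bash
python3 -m inch '[[[1,-0.04,0,-3,0,0,0],[1,-0.04,0,-7,0,0,0],[1,-0.04,0,-11,0,0,0],[1,-0.04,0,-14.5,0,0,0],[1,-0.04,0,-16.3,0,0,0],[1,-0.04,0,-17,0,0,0],[1,-0.04,0,-17,0,0,0],[1,-0.04,0,-17,0,0,0]]]'
python3 -m inch '[[[-1,0,0,0,0,0,0],[-1,0,0,0,0,0,0],[-1,0,0,0,0,0,0],[-1,0,0,0,0,0,0],[-1,0,0,0,0,0,0],[-1,0,0,0,0,0,0],[-1,0,0,0,0,0,0]]]' 40
```

```text
time_s: 35.4
position: [0.5455, 0.3186, 0.0351]
tool_rot: [[0.982, 0.002, 0.191], [-0.191, 0.001, 0.982], [0.002, -1.0, 0.001]]
ft_force: [0.2, 0.3, -0.1]
grip_width: 0.0855
time_s: 36.28
position: [0.5454, 0.3186, 0.0348]
tool_rot: [[0.982, 0.001, 0.191], [-0.191, 0.0, 0.982], [0.001, -1.0, 0.001]]
ft_force: [-0.9, -1.0, 6.0]
grip_width: 0.0528
```

```bash
python3 -m inch '[[[-1,0,0,0.5,0,0,0],[-1,0,0,2,0,0,0],[-1,0,0,5,0,0,0],[-1,0,0,9,0,0,0],[-1,0,0,12.5,0,0,0],[-1,0,0,15,0,0,0],[-1,-0.2,-1,16,0,0,0],[-1,-0.7,-3.5,16,0,0,0],[-1,-1.2,-7,16,0,0,0],[-1,-1.9,-11,16,0,0,0],[-1,-2.6,-15,16,0,0,0],[-1,-3.3,-19,16,0,0,0],[-1,-3.8,-22,16,0,0,0],[-1,-4.1,-24,16,0,0,0],[-1,-4.1,-24.4,16,0,0,0],[-1,-4.1,-24.4,16,0,0,0],[-1,-4.1,-24.4,16,0,0,0]]]'
python3 -m inch '[[[-1,0,0,-2,0,0,0],[-1,0,0,-6,0,0,0],[-1,0,0,-10,0,0,0],[-1,0,0,-13,0,0,0],[-1,0,0,-14.6,0,0,0],[-1,0,0,-15.2,0,0,0],[-1,0,0,-15.4,0,0,0],[-1,0,0,-15.4,0,0,0]]]'
python3 - <<'E'
from h import *
print(env.observe()["position"])
s=cam("side");crop(s,190,100,300,260,4,"s16")
E
```

```text
time_s: 38.4
position: [0.5039, 0.0752, 0.1939]
tool_rot: [[0.982, -0.0, 0.19], [-0.19, 0.0, 0.982], [-0.0, -1.0, 0.0]]
ft_force: [-0.1, -0.4, -4.1]
grip_width: 0.0529
time_s: 39.4
position: [0.5043, 0.0747, 0.0406]
tool_rot: [[0.982, 0.001, 0.191], [-0.191, -0.0, 0.982], [0.001, -1.0, 0.0]]
ft_force: [0.4, 0.3, -3.3]
grip_width: 0.053
[0.50434228 0.07471562 0.04055977]
```

View pics/s16.png

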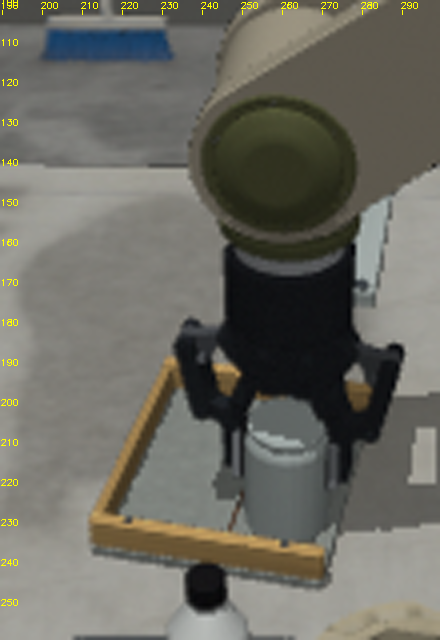

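```bash
python3 -m inch '[[[-1,0,-0.04,-0.1,0,0,0],[-1,0,-0.04,-0.17,0,0,0],[-1,0,-0.04,-0.17,0,0,0]]]'
```

```text
time_s: 39.83
position: [0.5042, 0.0741, 0.0388]
tool_rot: [[0.982, 0.001, 0.191], [-0.191, -0.0, 0.982], [0.001, -1.0, 0.0]]
ft_force: [-1.0, -0.7, 2.9]
grip_width: 0.0533
```

```bash
python3 -m inch '[[[0.4,0,0,0,0,0,0],[0.7,0,0,0,0,0,0],[1,0,0,0,0,0,0],[1,0,0,0,0,0,0],[1,0,0,0,0,0,0],[1,0,0,1,0,0,0],[1,0,0,3.5,0,0,0],[1,0,0,7,0,0,0],[1,0,0,11,0,0,0],[1,0,0,15,0,0,0],[1,1,3,16.2,0,0,0],[1,2.5,8,16.2,0,0,0],[1,3.5,13,16.2,0,0,0],[1,4.1,15.5,16.2,0,0,0],[1,4.1,15.8,16.2,0,0,0],[1,4.1,15.8,16.2,0,0,0],[1,4.1,15.8,16.2,0,0,0]]]'
python3 - <<'E'
from model import *
print(env.observe()["position"])
P=[(T(.5045,.0752,0,C3(.027,z)),M) for z in(.088,.008)]
s=cam("side");crop(s,190,100,300,260,4,"s17",P)
d=cam("top");crop(d,205,160,300,245,8,"t17",P)
E
```

```text
time_s: 41.95
position: [0.5449, 0.2312, 0.2006]
tool_rot: [[0.981, 0.0, 0.192], [-0.192, -0.0, 0.981], [0.0, -1.0, -0.0]]
ft_force: [0.8, 0.2, -0.4]
grip_width: 0.0855
[0.54494594 0.23117721 0.20062594]
```

View pics/s17.png

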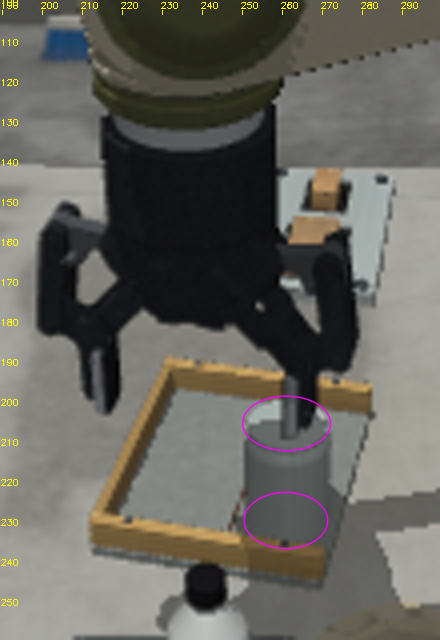

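View pics/t17.png

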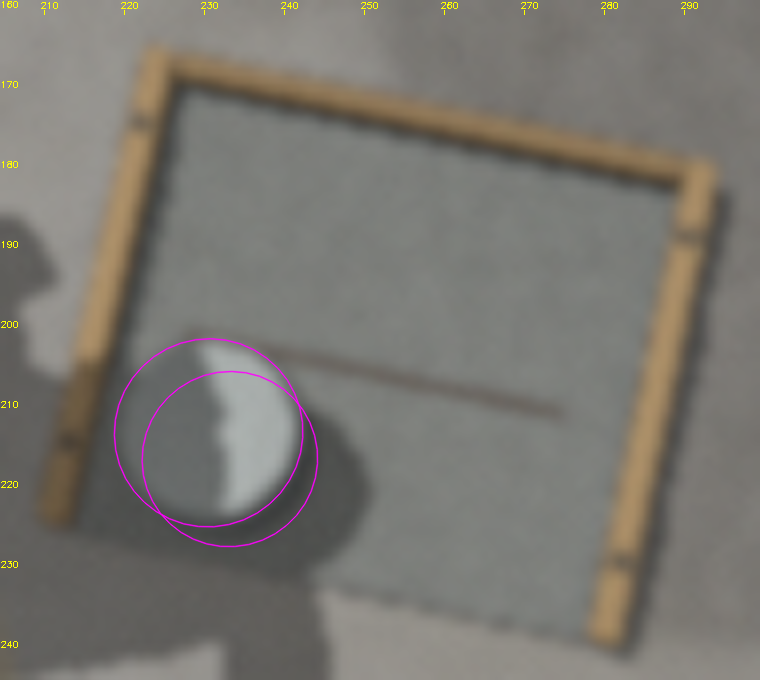

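The can is upright in the bay on its starting outline, with its top at about (230,213) in the top view. Now the bottle.

```bash
python3 -m inch '[[[1,0,0,-3,0,0,0],[1,0,0,-7,0,0,0],[1,0,0,-11,0,0,0],[1,0,0,-13.5,0,0,0],[1,0,0,-15.2,0,0,0],[1,0,0,-15.9,0,0,0],[1,0,0,-15.9,0,0,0],[1,0,0,-15.9,0,0,0]]]'
python3 -m inch '[[[-1,0,0,0,0,0,0],[-1,0,0,0,0,0,0],[-1,0,0,0,0,0,0],[-1,0,0,0,0,0,0],[-1,0,0,0,0,0,0],[-1,0,0,0,0,0,0],[-1,0,0,0,0,0,0],[-1,0,0,0,0,0,0]]]' 35
```

```text
time_s: 43.05
position: [0.5454, 0.2322, 0.0422]
tool_rot: [[0.982, 0.001, 0.191], [-0.191, 0.0, 0.982], [0.001, -1.0, 0.001]]
ft_force: [0.5, 0.3, -0.0]
grip_width: 0.0856
time_s: 44.05
position: [0.5453, 0.2322, 0.0419]
tool_rot: [[0.982, 0.001, 0.191], [-0.191, 0.0, 0.982], [0.001, -1.0, 0.0]]
ft_force: [-0.5, -0.1, 5.4]
grip_width: 0.045
```

```bash
python3 -m inch '[[[-1,0,0,0.5,0,0,0],[-1,0,0,2,0,0,0],[-1,0,0,5,0,0,0],[-1,0,0,8.5,0,0,0],[-1,0,0,12,0,0,0],[-1,0,0,14.5,0,0,0],[-1,-0.2,-1,15,0,0,0],[-1,-0.8,-3,15,0,0,0],[-1,-1.5,-6,15,0,0,0],[-1,-2.4,-10,15,0,0,0],[-1,-3.4,-14,15,0,0,0],[-1,-4.3,-18,15,0,0,0],[-1,-5.1,-21,15,0,0,0],[-1,-5.5,-22.7,15,0,0,0],[-1,-5.68,-23.3,15,0,0,0],[-1,-5.68,-23.3,15,0,0,0],[-1,-5.68,-23.3,15,0,0,0]]]'
python3 -m inch '[[[-1,0,0,-2,0,0,0],[-1,0,0,-6,0,0,0],[-1,0,0,-9.5,0,0,0],[-1,0,0,-12.5,0,0,0],[-1,0,0,-13.8,0,0,0],[-1,0,0,-14.4,0,0,0],[-1,0,0,-14.4,0,0,0],[-1,0,0,-14.4,0,0,0]]]'
```

```text
time_s: 46.18
position: [0.4883, -0.0001, 0.1912]
tool_rot: [[0.982, -0.0, 0.19], [-0.19, 0.0, 0.982], [-0.0, -1.0, 0.0]]
ft_force: [-0.1, -0.0, -1.5]
grip_width: 0.0445
time_s: 47.18
position: [0.4887, -0.0009, 0.0481]
tool_rot: [[0.982, 0.002, 0.191], [-0.191, -0.0, 0.982], [0.002, -1.0, -0.0]]
ft_force: [0.2, -0.6, -0.9]
grip_width: 0.0447
```

```bash
python3 -m inch '[[[-1,0,0,-0.1,0,0,0],[-1,0,0,-0.2,0,0,0],[-1,0,0,-0.2,0,0,0]]]'
```

```text
time_s: 47.55
position: [0.4884, -0.0009, 0.0459]
tool_rot: [[0.982, 0.001, 0.191], [-0.191, -0.0, 0.982], [0.001, -1.0, -0.0]]
ft_force: [-0.6, -0.4, 4.6]
grip_width: 0.045
```

```bash
python3 -m inch '[[[0.4,0,0,0,0,0,0],[0.7,0,0,0,0,0,0],[1,0,0,0,0,0,0],[1,0,0,0,0,0,0],[1,0,0,0,0,0,0],[1,0,0,1,0,0,0],[1,0,0,3.5,0,0,0],[1,0,0,7,0,0,0],[1,0,0,11,0,0,0],[1,0,0,15,0,0,0],[1,0,0,18,0,0,0],[1,-2,-4,18.5,0,0,-5],[1,-5,-10,18.5,0,0,-13],[1,-8,-16,18.5,0,0,-21],[1,-11,-22,18.5,0,0,-29],[1,-14,-28,18.5,0,0,-37],[1,-17,-34,18.5,0,0,-43],[1,-20,-40,18.5,0,0,-48],[1,-23,-46,18.5,0,0,-52],[1,-24.5,-49,18.5,0,0,-53]]]'
python3 -m inch '[[[1,0,0,0,0,0,0],[1,0,0,0,0,0,0],[1,0,0,0,0,0,0]]]'
python3 - <<'E'
from model import *
P=[(T(.5045,.0752,0,C3(.027,z)),M) for z in(.088,.008)]
P+=[(T(.4888,-.0018,0,C3(r,z)),M) for r,z in((.0095,.113),(.023,.073),(.023,.008))]
s=cam("side");d=cam("top")
crop(d,205,160,300,245,8,"t20",P);crop(s,205,170,290,250,8,"s20",P);crop(d,105,155,430,275,2,"t20b");crop(s,235,130,300,180,8,"s20b")
E
```

```text
time_s: 50.05
position: [0.2433, -0.4896, 0.2312]
tool_rot: [[0.437, 0.0, 0.899], [-0.899, -0.001, 0.437], [0.001, -1.0, -0.0]]
ft_force: [1.1, -0.2, -0.6]
grip_width: 0.0855
time_s: 50.42
position: [0.2453, -0.487, 0.2308]
tool_rot: [[0.44, 0.0, 0.898], [-0.898, -0.0, 0.44], [0.0, -1.0, 0.0]]
ft_force: [-0.3, 0.1, 0.6]
grip_width: 0.0856
```

View pics/t20.png

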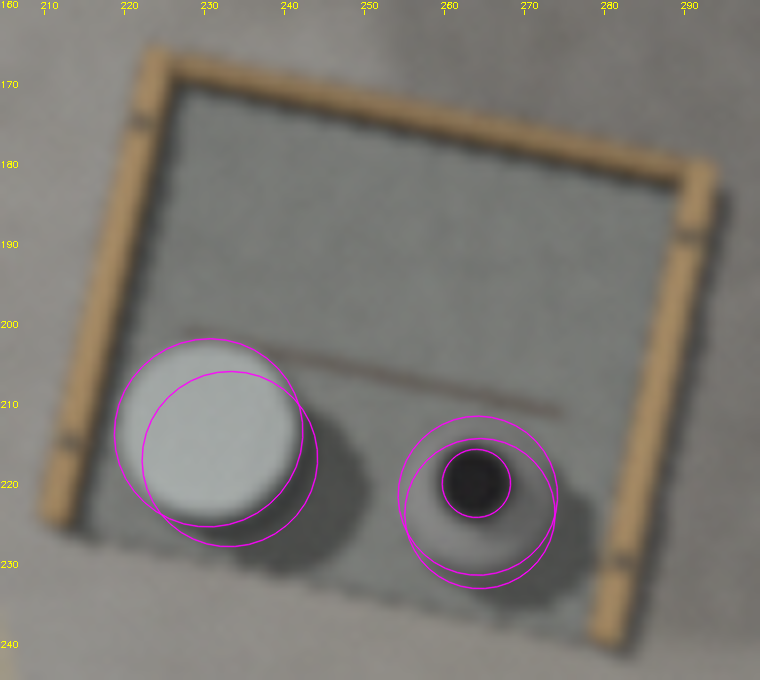

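View pics/s20.png

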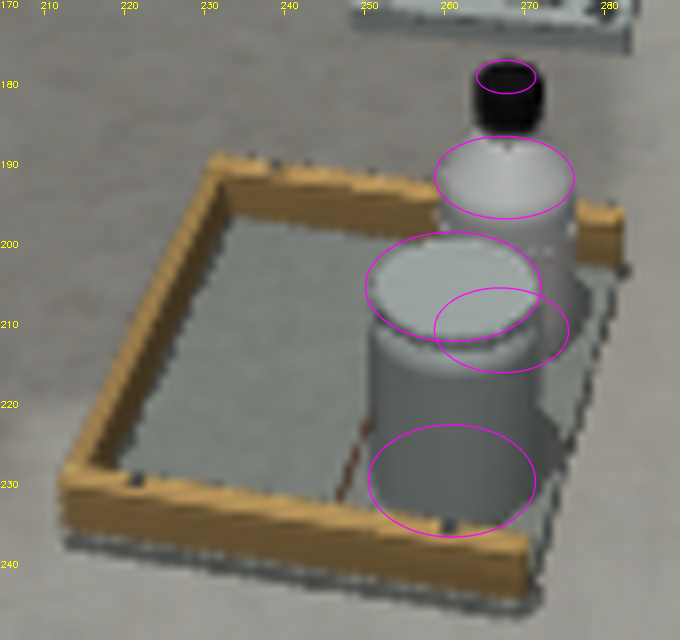

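View pics/t20b.png

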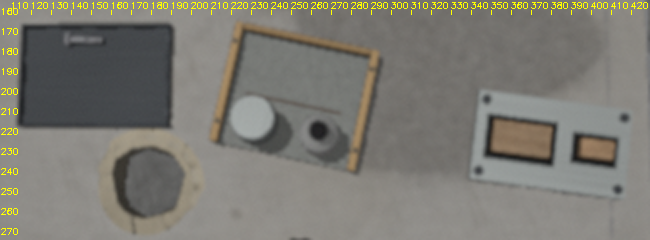

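View pics/s20b.png

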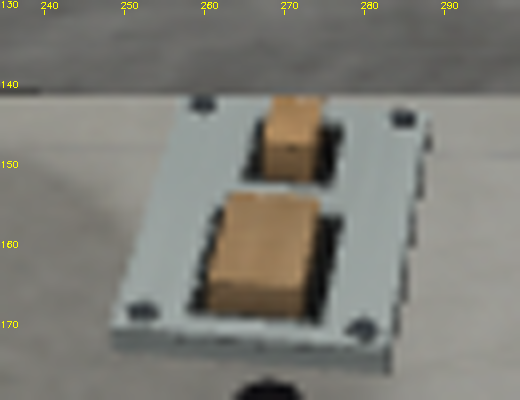

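Can and bottle stand upright on their starting outlines, and both blocks lie square in their nests. The tray holds only the bolt. I'm handing in.

```bash
python3 -c "
from rig import env
print(env.close_job())"
```

```text
the job is handed in; nothing more can be done
None
```

The job is done and handed in at about 50.5 s of the 144 s allowed. I moved the bottle and then the can to the side tray. The big block went into the big nest and the small block into the small nest. Then I put the can and the bottle back in the bay.

- **Bay:** In the last pictures, both cameras show the bottle and can upright on their starting outlines, to about 1 mm. The can sits roughly half a pixel (about 1 mm) off its starting picture in the side view.
- **Jig:** Both blocks lie flat and square, with a gap to the nest walls on every side.
- **Bolt:** It lies where it was, alone on the tray.
- **Forces:** The wrist force read below 10 N at the end of every move; I did not log it in between.
- **Disagreement:** The two cameras disagreed by about 1 mm in x when I overlaid my position estimates. That is within the stated 2 mm calibration, and no check failed.

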